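# Collect the cleaned lug nuts from the catch tray

## Task

The nut cleaner has finished: take the two tall flanged lug nuts from its catch tray and put both into the black parts bowl, lowering them in rather than dropping or tossing them. Leave the short plain nut where it is in the tray, do not disturb the gauge, socket clip and jar, and let go when both nuts lie still in the bowl.

Things in the scene. Friction and masses are not known exactly. Their poses are not given: they have to be found in the camera images.
- cleaner: grey bench nut cleaner, fixed, catch tray along its front. Origin on the bench under the tray's middle; x into the machine, y along the tray, z up. Behind the tray the cabinet front stands at x = 32 mm (z 6 to 100); above it the housing juts out to x = 16 mm (z 100 to 230, y -145 to 145), so a gripper cannot come straight down: it must lean, its top away from the machine, about 30 to 45 degrees
- tray (a point): middle of the catch tray's black rubber floor, 8 mm above the bench, same axes as the cleaner. The floor runs from x = -32 to 32 mm and y = -125 to 125 mm; front wall (at -x) and end walls are 3 mm thick, their tops 12 mm above this floor. Three nuts stand on it in a row, some 70 mm apart
- lug_nut_1: tall flanged steel lug nut standing upright in the tray, to be collected; 40 mm high in all: round flange 31 mm across and 5 mm thick at the bottom, hexagon 21 mm across flats (24 mm across corners) from 5 to 32 mm, domed top. 40 to 85 g. Origin: centre of the flange's underside, z up along the nut, x normal to a pair of flats
- lug_nut_2: second lug nut, the same as lug_nut_1, also to be collected
- plain_nut: short plain steel hexagon nut, no flange, 24 mm across flats, 14 mm high, with a dark hole in its top; it stands in the same tray and stays there. Origin: centre of its underside
- bowl: black round magnetic parts bowl, empty, held fast to the steel sheet; 152 mm across and 38 mm high outside, wall 3 mm flaring from about 118 mm across inside at the floor to 146 mm at the rim, inner floor 6 mm above the bench. Origin: centre of its underside
- gauge: red tyre pressure gauge lying flat, about 145 mm long, 48 mm wide, 22 mm high; leave alone. Origin: underside, x along it towards the dial
- socket_clip: orange socket clip 115 mm long (along its y) and 24 mm wide with two upright steel sockets, 48 mm high in all; leave alone. Origin: centre of its underside
- jar: glass jar with a steel snap lid, 80 mm across, 97 mm high; leave alone. Origin: centre of its underside
Things that resemble listed ones, but are neither listed nor needed, are in the scene too. Leave any blue or orange look-alike of the lug_nut_2 alone.

How it is judged:
At the end, for the whole second after the job is handed in: Both lug nuts lie at rest inside the bowl, standing or lying (origin within 66 mm of the bowl's axis and less than 56 mm above the bench); the plain nut, gauge, socket clip and jar are within 25 mm of where they began (horizontal distance between each of lug_nut_1, lug_nut_2 and bowl below 0.066 m and z of each of lug_nut_1, lug_nut_2 in the frame of bowl below 0.056 m and linear speed of each of lug_nut_1, lug_nut_2 below 0.03 m/s and distance of each of plain_nut, gauge, socket_clip, jar from where it was at the start of the episode below 0.025 m); the robot touches nothing.
It fails at once if a lug nut dropped or tossed: moving faster than 0.8 m/s (a free fall of over 30 mm) while not held by the fingers ((linear speed of lug_nut_1 above 0.8 m/s and contact force between the fingers and lug_nut_1 below 0.05 N) or (linear speed of lug_nut_2 above 0.8 m/s and contact force between the fingers and lug_nut_2 below 0.05 N)).
It fails at once if the plain nut, gauge, socket clip or jar moved by more than 25 mm (distance of any of plain_nut, gauge, socket_clip, jar from where it was at the start of the episode above 0.025 m).
It also fails if it takes over 54 s, if anything falls off the work surface, if the arm or the gripper's body presses on something with over 40 N, if the wrist force passes 120 N, or if a joint passes its speed limit or range.

## Robot

A 7-joint arm with a two-finger parallel gripper is mounted at the origin on the work surface. World frame = base frame: x ahead of the robot, y to its left, z up, the work surface at z = 0. Lengths are in m, angles in rad, forces in N, time in s.
With the tool pointing down it reaches from about 0.375 to 0.925 m from the base axis. Payload 3.1 kg.
Tool frame: the origin (TCP) lies at the very end of the fingers, on their centre line; the grasp point (between the pads) lies 19 mm behind it; x points along the fingers, y is the direction in which the jaws open and shut, and the axes are right-handed (so a half turn about x gives the same grasp; the last joint's range is limited). The gripper opens to 85 mm and grips with 20 to 120 N. Pads are 22 mm wide; open, the fingers measure 114 mm over their backs; the gripper's body (76 mm by 85 mm) begins 54 mm behind the grasp point. The pads swing forward as they close: fully open they stand 13 mm farther back than shut.
Start: joints at [-1.355, 0.383, 0.044, 1.598, -0.018, 1.161, -0.05], TCP at [0.201, 0.618, 0.231] pointing down, gripper open.
Joint ranges: [-2.61, 2.61], [-0.41, 2.15], [-1.48, 1.57], [0, 2.5], [-1.57, 4.71], [0.05, 1.97], [-2.85, 2.85]. Speed limits (rad/s): [2.79, 2.79, 3.14, 3.14, 3.14, 3.14, 3.14].

## Interface

Orientations are given as a 3x3 rotation matrix whose columns are the frame's x, y, z axes.
In Python, from station import arm, cams gives the robot as it stands.
- The arm moves only by the tool apply_moves, never from a script. Its argument "steps" is a list of rows, each a list of 3 entries, a list of its own where there are three numbers: the shift along the tool's x, y, z each as a share of 0.2 m, from -1 to 1, then the turn, a rotation vector about the tool's x, y, z each as a share of 90 degrees, from -1 to 1, then the opening, from -1 (shut) to 1 (fully open). A call has 1 to 20 rows; each row shifts and turns the commanded pose from where the row before left it, along the tool's axes as they then stand; what a row does not reach is not made up. A row lasts 1/8 s, in which the tool goes at most 62.5 mm and 10.7 degrees, less where a joint would pass 70% of its speed; a pose out of reach is approached as far as the arm can. A call with a number of a shift or a turn outside -1 to 1 is refused whole. A call with a gripper value outside its range is refused whole. The fingers move at their own pace and stop on an object; "grip_force" is the grip in N (left out, the last holds). Time passes only in rows, so rows that do not move let the fingers close. It gives the time, the measured TCP pose, the force and the opening at its end, in the units of the state.
- arm.sense(): the state, without advancing time (a new reading comes with each control period).
- cams.grab_frame(name): name is "side" or "top"; returns the picture (384x512x3 uint8, red, green, blue); there is no depth.
- cams.get_calibration(name): a dict with "fx", "fy", "cx", "cy" (pixels), "pose" (4x4, takes a point from camera to world coordinates). Camera axes: x right, y down, z forward; pixel columns grow to the right and rows downward; lengths in m; the calibration is good to about 2 mm. A picture is of the moment at which its call begins. get_calibration takes no time and is no camera call.
- arm.finish_job(): hands the job in, once; it reports no verdict.
The state is a dict: "t": time; "qpos": joint angles; "joint_velocities": joint speeds; "joint_torque": joint torques, N m; "tcp_pos": TCP position; "eef_rot": TCP orientation; "ft_force": force on the tool from outside, world axes, zero at the start; "torque": the same for the moment, N m; "opening": finger opening in m.
Only numpy, scipy, OpenCV 4.12 (cv2) and the standard library are available. Lean on these libraries where they do the work, as an engineer would, in place of code of your own. Each camera call takes 0.05 s, during which the arm holds its last target. There are 200 camera calls.

## Working session

There is one attempt and no reset: what is moved stays moved. The work goes in short steps, Python scripts to look and compute and a tool call to move; the robot and the scene stay as the last step left them, time stands still between calls to the robot, and variables do not carry over. Pictures are saved under pics/ and viewed, about 8 in all and at most 12, crops included, and the job is handed in when it is done.

Besides the shell and the picture viewer there is one more tool, called as name(argument=value, ...), one argument or row to a line, values as JSON. apply_moves: Moves the arm, as the interface text tells. Shift numbers are shares of 0.2 m and turn numbers shares of 90 degrees, none past 1 either way. Its arguments: {"type":"object","properties":{"steps":{"type":"array"},"grip_force":{"type":"number"}},"required":["steps"]}

```bash
mkdir -p pics; ls; python3 - <<'E'
from station import arm,cams
import cv2,numpy as np
for n in("side","top"):
    im=cams.grab_frame(n); cv2.imwrite(f"pics/{n}0.png",im[...,::-1])
    c=cams.get_calibration(n); print(n,c["fx"],c["fy"],c["cx"],c["cy"]);print(np.round(c["pose"],3))
s=arm.sense();print(s["t"],s["tcp_pos"],np.round(s["eef_rot"],3),s["opening"],s["ft_force"])
a=cv2.imread("pics/side0.png");b=cv2.imread("pics/top0.png")
E
```

```text
pics
side 387.4284528648995 387.4284528648995 255.29661265739736 192.54005870280398
[[ 0.583 -0.589  0.56  -0.012]
 [-0.812 -0.413  0.412 -0.307]
 [-0.011 -0.695 -0.719  0.702]
 [ 0.     0.     0.     1.   ]]
top 368.69779534079885 368.69779534079885 249.52022013378854 189.33413063097282
[[-0.005 -0.998  0.063  0.454]
 [-1.     0.004 -0.012  0.074]
 [ 0.012 -0.063 -0.998  1.034]
 [ 0.     0.     0.     1.   ]]
0.1 [0.20039134 0.61744523 0.23001467] [[-0.001  0.309  0.951]
 [-0.002  0.951 -0.309]
 [-1.    -0.002  0.   ]] 0.08558792844725717 [ 0.3206299   0.4619465  -1.17754529]
```

View pics/side0.png

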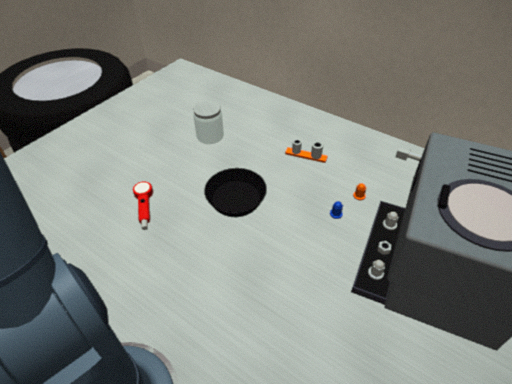

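View pics/top0.png

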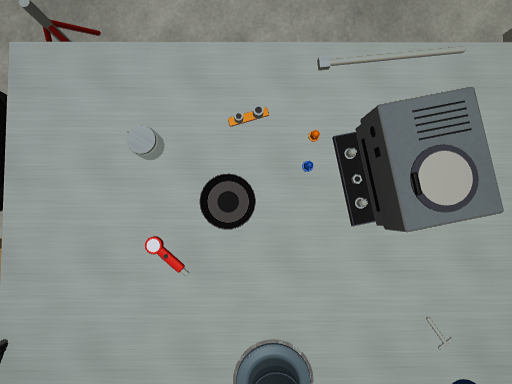

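The candidates are in the tray, in top view: pale nuts at (351,153) and (361,203), and a holed plain nut at (357,179). The blue (308,166) and orange (315,135) look-alikes stand on the bench, and the clip's sockets are at (238,118) and (258,111). I choose the two pale tray nuts and check them in a close crop.

```bash
python3 - <<'E'
import cv2,numpy as np
a=cv2.imread("pics/side0.png")[195:305,345:425];b=cv2.imread("pics/top0.png")[125:235,325:405]
f=lambda i:cv2.resize(i,None,fx=5,fy=5,interpolation=cv2.INTER_CUBIC)
cv2.imwrite("pics/crop1.png",np.hstack([f(a),f(b)]))
E
```

```text
(no output)
```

View pics/crop1.png

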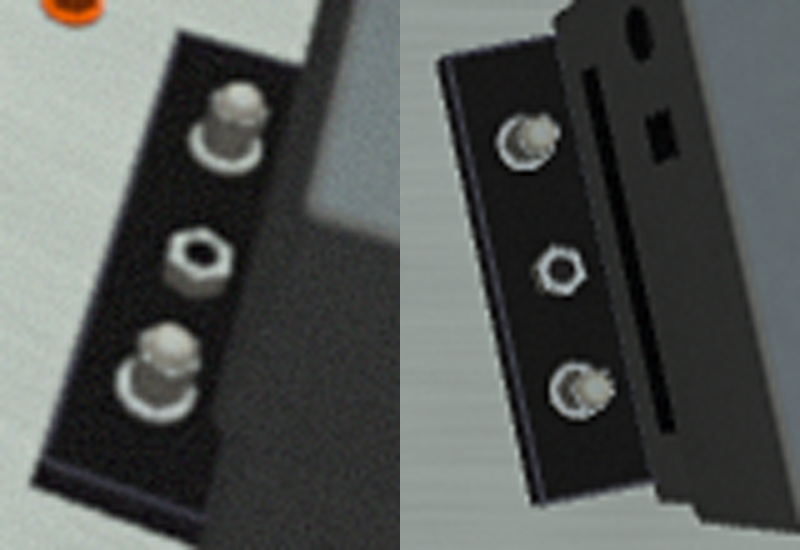

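The crop confirms it: two flanged nuts at top-view (350,153) and (360,203), and the plain holed nut between them at (357,179). Next I triangulate.

```bash
cat >h.py <<'E'
import numpy as np
from station import cams
C={n:cams.get_calibration(n) for n in("side","top")}
def ray(n,p):
    c=C[n];P=np.array(c["pose"]);d=P[:3,:3]@[(p[0]-c["cx"])/c["fx"],(p[1]-c["cy"])/c["fy"],1]
    return P[:3,3],d/np.linalg.norm(d)
def onz(n,p,z):
    o,d=ray(n,p);return o+d*(z-o[2])/d[2]
def tri(ps,pt):
    A=np.zeros((3,3));b=np.zeros(3)
    for n,p in(("side",ps),("top",pt)):
        o,d=ray(n,p);M=np.eye(3)-np.outer(d,d);A+=M;b+=M@o
    return np.linalg.solve(A,b)
def proj(n,X):
    c=C[n];P=np.array(c["pose"]);v=P[:3,:3].T@(np.array(X)-P[:3,3])
    return [c["fx"]*v[0]/v[2]+c["cx"],c["fy"]*v[1]/v[2]+c["cy"]]
E
python3 - <<'E'
from h import *
np.set_printoptions(precision=4,suppress=True)
for k,s,t,z in(("A",(390.2,224.4),(350.,153.4),.011),("B",(376.2,273.6),(360.4,203.),.011),("plain",(345+40.5,195+50.5),(357.4,179),.022),("c1",(381,201.4),(333,136.6),.02),("c2",(351.4,289),(352,225.6),.02)):
    print(k,tri(s,t),onz("side",s,z),onz("top",t,z))
a,b=onz("top",(333,136.6),.02),onz("top",(352,225.6),.02)
yv=(a-b);L=np.linalg.norm(yv);yv/=L;xv=np.array([yv[1],-yv[0],0]);print("L",L,"yaxis",yv,"x",xv, "origin",(a+b)/2+xv*.035)
# bowl rim: top ellipse x200-255,y174-229 ; side rim x205-267
print("bowl",onz("top",(227.8,201.3),.038),onz("side",(235.8,190),.038),onz("top",(200,201.3),.038)-onz("top",(255.5,201.3),.038))
E
```

```text
A [ 0.6196 -0.2219  0.0112] [ 0.6207 -0.2228  0.011 ] [ 0.6191 -0.2209  0.011 ]
B [ 0.4805 -0.2485  0.0096] [ 0.4804 -0.2497  0.011 ] [ 0.4798 -0.2469  0.011 ]
plain [ 0.5465 -0.2375  0.0242] [ 0.5494 -0.2385  0.022 ] [ 0.5459 -0.2367  0.022 ]
c1 [ 0.6674 -0.1756  0.0171] [ 0.667  -0.1788  0.02  ] [ 0.665  -0.1718  0.02  ]
c2 [ 0.4179 -0.2231  0.0111] [ 0.4131 -0.2251  0.02  ] [ 0.4177 -0.2194  0.02  ]
L 0.25186791190851654 yaxis [0.982 0.189 0.   ] x [ 0.189 -0.982  0.   ] origin [ 0.5479 -0.23    0.02  ]
bowl [0.4854 0.1206 0.038 ] [0.4848 0.1164 0.038 ] [0.0007 0.1497 0.    ]
```

```bash
cat >>h.py <<'E'
from station import arm
from scipy.spatial.transform import Rotation as Ro
mx=np.array([.189,-.982,0]);my=np.array([.982,.189,0])
def goalR(lean=40):
    a=np.radians(lean);t=np.sin(a)*mx-np.array([0,0,np.cos(a)]);y=my/np.linalg.norm(my);t/=np.linalg.norm(t)
    return np.c_[t,y,np.cross(t,y)]
def plan(p,N,R=None,show=0):
    "equal rows: shift share, turn share from the measured pose to p"
    s=arm.sense();p0=np.array(s["tcp_pos"]);R0=np.array(s["eef_rot"]);R=goalR() if R is None else R
    w=Ro.from_matrix(R0.T@R).as_rotvec();D=Ro.from_rotvec(w/N)
    S=sum((D**k).as_matrix() for k in range(N));sh=np.linalg.solve(S,R0.T@(np.array(p)-p0))
    print("t",round(s["t"],2),"shift",np.round(sh/.2,4),"turn",np.round(w/N/(np.pi/2),4),"mm/row",np.linalg.norm(sh)*1e3,"deg",np.degrees(np.linalg.norm(w))/N)
    if show:
        q=p0.copy();T=R0
        for k in range(N):
            q=q+T@sh;T=T@D.as_matrix()
            if k%3==0:print(np.round(q,3))
E
python3 - <<'E'
from h import *
plan([.47,.10,.24],16,show=1)
R=goalR();G=R.T
for n,v in(("t",R[:,0]),("y",R[:,1]),("z",R[:,2])):print(n,v.round(3))
E
```

```text
t 0.1 shift [ 0.0606 -0.0526  0.1774] turn [ 0.0407 -0.025  -0.0147] mm/row 38.93280924397074 deg 4.495896633995483
[0.231 0.596 0.218]
[0.315 0.52  0.192]
[0.385 0.427 0.181]
[0.436 0.323 0.187]
[0.465 0.212 0.207]
[0.47 0.1  0.24]
t [ 0.121 -0.631 -0.766]
y [0.982 0.189 0.   ]
z [ 0.145 -0.752  0.643]
```

apply_moves(
  steps=[
    [[0.0606,-0.0526,0.1774],[0.0407,-0.025,-0.0147],1],
    [[0.0606,-0.0526,0.1774],[0.0407,-0.025,-0.0147],1],
    [[0.0606,-0.0526,0.1774],[0.0407,-0.025,-0.0147],1],
    [[0.0606,-0.0526,0.1774],[0.0407,-0.025,-0.0147],1],
    [[0.0606,-0.0526,0.1774],[0.0407,-0.025,-0.0147],1],
    [[0.0606,-0.0526,0.1774],[0.0407,-0.025,-0.0147],1],
    [[0.0606,-0.0526,0.1774],[0.0407,-0.025,-0.0147],1],
    [[0.0606,-0.0526,0.1774],[0.0407,-0.025,-0.0147],1],
    [[0.0606,-0.0526,0.1774],[0.0407,-0.025,-0.0147],1],
    [[0.0606,-0.0526,0.1774],[0.0407,-0.025,-0.0147],1],
    [[0.0606,-0.0526,0.1774],[0.0407,-0.025,-0.0147],1],
    [[0.0606,-0.0526,0.1774],[0.0407,-0.025,-0.0147],1],
    [[0.0606,-0.0526,0.1774],[0.0407,-0.025,-0.0147],1],
    [[0.0606,-0.0526,0.1774],[0.0407,-0.025,-0.0147],1],
    [[0.0606,-0.0526,0.1774],[0.0407,-0.025,-0.0147],1],
    [[0.0606,-0.0526,0.1774],[0.0407,-0.025,-0.0147],0.2],
  ],
  grip_force=40,
)

```text
t: 2.1
tcp_pos: [0.4701, 0.0983, 0.2407]
eef_rot: [[0.121, 0.983, 0.139], [-0.631, 0.184, -0.753], [-0.766, 0.003, 0.643]]
ft_force: [0.5, -1.1, 0.1]
opening: 0.0698
```

```bash
python3 - <<'E'
from h import *
R=goalR();g=np.array([.480,-.248,.023])+.007*mx
plan(g-.11*R[:,0],9)
E
```

```text
t 2.1 shift [ 0.1561 -0.0307  0.0708] turn [-0.0004 -0.      0.    ] mm/row 34.83575168051875 deg 0.03668720698567897
```

apply_moves(
  steps=[
    [[0.156,-0.031,0.071],[0,0,0],0.2],
    [[0.156,-0.031,0.071],[0,0,0],0.2],
    [[0.156,-0.031,0.071],[0,0,0],0.2],
    [[0.156,-0.031,0.071],[0,0,0],0.2],
    [[0.156,-0.031,0.071],[0,0,0],0.2],
    [[0.156,-0.031,0.071],[0,0,0],0.2],
    [[0.156,-0.031,0.071],[0,0,0],0.2],
    [[0.156,-0.031,0.071],[0,0,0],0.2],
    [[0.156,-0.031,0.071],[0,0,0],0.2],
    [[0,0,0],[0,0,0],0.2],
  ],
)

```text
t: 3.35
tcp_pos: [0.465, -0.1866, 0.1063]
eef_rot: [[0.116, 0.983, 0.139], [-0.632, 0.181, -0.753], [-0.766, -0.001, 0.643]]
ft_force: [-0.1, 0.0, 0.1]
opening: 0.0511
```

```bash
python3 - <<'E'
from h import *
import cv2
s=arm.sense();print(np.round(s["tcp_pos"],4),s["opening"],np.round(s["eef_rot"],3).tolist())
g=np.array([.480,-.248,.023])+.007*mx
plan(g,4)
print(proj("side",s["tcp_pos"]),proj("top",s["tcp_pos"]))
a=cams.grab_frame("side")[140:320,300:460,::-1];b=cams.grab_frame("top")[100:280,260:420,::-1]
f=lambda i:cv2.resize(i,None,fx=2.5,fy=2.5,interpolation=cv2.INTER_CUBIC)
cv2.imwrite("pics/pre.png",np.hstack([f(a),f(b)]))
E
```

```text
[ 0.465  -0.1866  0.1063] 0.051063262992850654 [[0.116, 0.983, 0.139], [-0.632, 0.181, -0.753], [-0.766, -0.001, 0.643]]
t 3.35 shift [0.136  0.0044 0.0002] turn [-0.0009 -0.      0.0009] mm/row 27.217910054206122 deg 0.1125950406603891
[np.float64(352.6131804486414), np.float64(235.89278562583146)] [np.float64(348.5299922586035), np.float64(207.990960737214)]
```

View pics/pre.png

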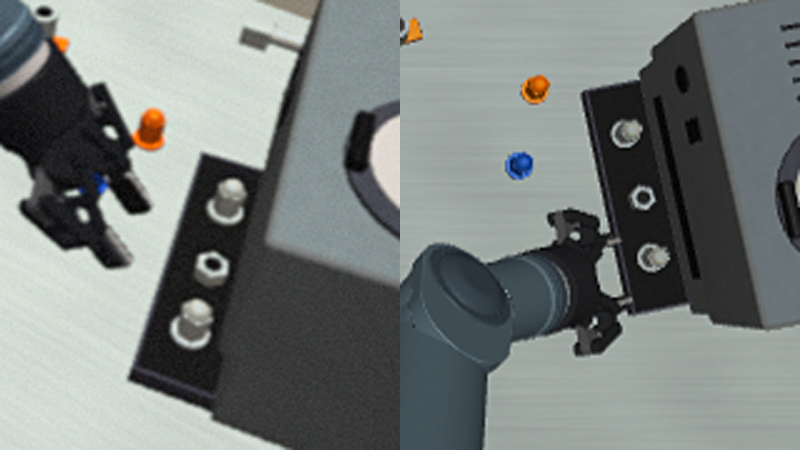

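The fingertips at crop (610,241) and (628,303) straddle the axis of the near nut (655,258), and the TCP projection agrees. I go in and close.

apply_moves(
  steps=[
    [[0.136,0.0045,0],[0,0,0],0.2],
    [[0.136,0.0045,0],[0,0,0],0.2],
    [[0.136,0.0045,0],[0,0,0],0.2],
    [[0.09,0.0045,0],[0,0,0],0.2],
    [[0.046,0,0],[0,0,0],0.2],
    [[0,0,0],[0,0,0],0.2],
  ],
)

```text
t: 4.2
tcp_pos: [0.4853, -0.2501, 0.0229]
eef_rot: [[0.123, 0.982, 0.144], [-0.629, 0.19, -0.754], [-0.767, 0.002, 0.641]]
ft_force: [-0.3, -0.3, 0.1]
opening: 0.0514
```

```bash
python3 - <<'E'
from h import *
import cv2
s=arm.sense();print(np.round(s["tcp_pos"],4),np.round(s["ft_force"],1))
a=cams.grab_frame("side")[180:320,310:430,::-1];b=cams.grab_frame("top")[130:270,300:420,::-1]
f=lambda i:cv2.resize(i,None,fx=3.3,fy=3.3,interpolation=cv2.INTER_CUBIC)
cv2.imwrite("pics/in.png",np.hstack([f(a),f(b)]))
E
```

```text
[ 0.4853 -0.2501  0.0229] [-0.3 -0.3  0.1]
```

View pics/in.png

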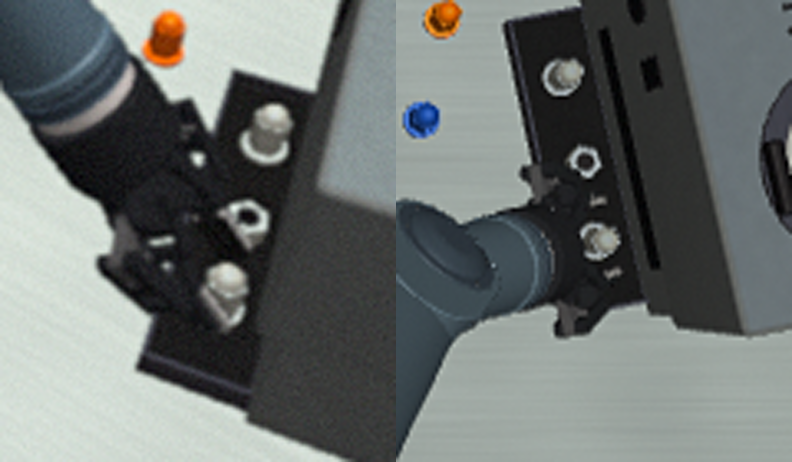

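The near nut (601,240) stands between the fingertips (597,200) and (613,272), off by about 4 mm. I trim that and close.

apply_moves(
  steps=[
    [[0.01,-0.022,0.0115],[0,0,0],0.2],
    [[0,0,0],[0,0,0],-0.2],
    [[0,0,0],[0,0,0],-1],
    [[0,0,0],[0,0,0],-1],
    [[0,0,0],[0,0,0],-1],
    [[0,0,0],[0,0,0],-1],
    [[0,0,0],[0,0,0],-1],
    [[0,0,0],[0,0,0],-1],
  ],
)

```text
t: 5.3
tcp_pos: [0.481, -0.2546, 0.0232]
eef_rot: [[0.122, 0.982, 0.143], [-0.63, 0.188, -0.754], [-0.767, 0.001, 0.641]]
ft_force: [-1.9, 2.0, 6.3]
opening: 0.0214
```

Opening of 21.4 mm means it is gripped on the flats. I lift and draw back.

apply_moves(
  steps=[
    [[-0.048,0,0.04],[0,0,0],-1],
    [[-0.048,0,0.04],[0,0,0],-1],
    [[-0.111,0,-0.054],[0,0,0],-1],
    [[-0.111,0,-0.054],[0,0,0],-1],
    [[-0.111,0,-0.054],[0,0,0],-1],
    [[-0.111,0,-0.054],[0,0,0],-1],
    [[0,0,0],[0,0,0],-1],
  ],
)

```text
t: 6.18
tcp_pos: [0.4649, -0.164, 0.0882]
eef_rot: [[0.125, 0.981, 0.146], [-0.627, 0.192, -0.755], [-0.769, 0.003, 0.639]]
ft_force: [-0.5, 0.1, -0.2]
opening: 0.0213
```

```bash
python3 - <<'E'
from h import *
g=np.array([.485,.1185,.09])+mx*(.022+.007)
print(g);plan(g,8)
E
```

```text
[0.490481 0.090022 0.09    ]
t 6.17 shift [-0.0987  0.046  -0.1166] turn [ 0.     -0.0003 -0.0004] mm/row 31.91178159398105 deg 0.04576021141457199
```

apply_moves(
  steps=[
    [[-0.0987,0.046,-0.1166],[0,0,0],-1],
    [[-0.0987,0.046,-0.1166],[0,0,0],-1],
    [[-0.0987,0.046,-0.1166],[0,0,0],-1],
    [[-0.0987,0.046,-0.1166],[0,0,0],-1],
    [[-0.0987,0.046,-0.1166],[0,0,0],-1],
    [[-0.0987,0.046,-0.1166],[0,0,0],-1],
    [[-0.0987,0.046,-0.1166],[0,0,0],-1],
    [[-0.0987,0.046,-0.1166],[0,0,0],-1],
    [[0,0,0],[0,0,0],-1],
    [[0,0,0],[0,0,0],-1],
  ],
)

```text
t: 7.42
tcp_pos: [0.4898, 0.0858, 0.0898]
eef_rot: [[0.12, 0.982, 0.143], [-0.631, 0.187, -0.753], [-0.766, 0.0, 0.643]]
ft_force: [-0.7, -0.5, -1.7]
opening: 0.0218
```

```bash
python3 - <<'E'
from h import *
import cv2
s=arm.sense();print(np.round(s["tcp_pos"],4),s["opening"])
g=np.array([.485,.1185,.0225])+mx*(.022+.007)
plan(g,6)
a=cams.grab_frame("side")[130:250,160:300,::-1];b=cams.grab_frame("top")[140:260,170:310,::-1]
f=lambda i:cv2.resize(i,None,fx=2.8,fy=2.8,interpolation=cv2.INTER_CUBIC)
cv2.imwrite("pics/ab.png",np.hstack([f(a),f(b)]))
E
```

```text
[0.4898 0.0858 0.0898] 0.021824897592925933
t 7.42 shift [ 0.0408  0.0012 -0.0386] turn [-0.0002 -0.      0.0001] mm/row 11.23119338650941 deg 0.024053193838606667
```

View pics/ab.png

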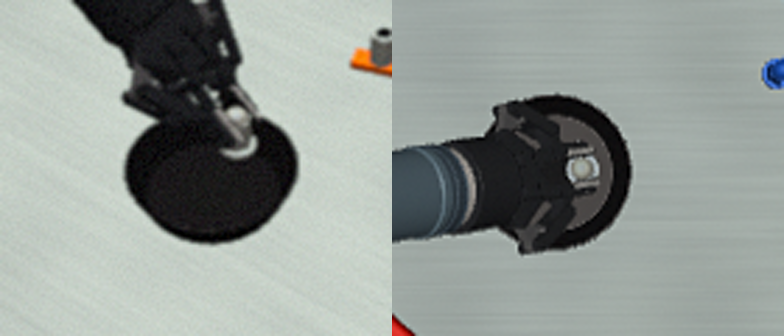

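The nut hangs upright at crop (583,168), well inside the rim (bowl centre about (553,177)). I lower it.

apply_moves(
  steps=[
    [[0.0408,0.001,-0.0386],[0,0,0],-1],
    [[0.0408,0.001,-0.0386],[0,0,0],-1],
    [[0.0408,0.001,-0.0386],[0,0,0],-1],
    [[0.0408,0.001,-0.0386],[0,0,0],-1],
    [[0.0408,0.001,-0.0386],[0,0,0],-1],
    [[0.0408,0.001,-0.0386],[0,0,0],-1],
    [[0,0,0],[0,0,0],-1],
    [[0,0,0],[0,0,0],-1],
  ],
)

```text
t: 8.52
tcp_pos: [0.4906, 0.0921, 0.0228]
eef_rot: [[0.122, 0.982, 0.143], [-0.629, 0.188, -0.754], [-0.767, 0.002, 0.641]]
ft_force: [0.7, 0.2, -1.0]
opening: 0.0214
```

apply_moves(
  steps=[
    [[0.006,0,-0.005],[0,0,0],-1],
    [[0,0,0],[0,0,0],-0.4],
    [[0,0,0],[0,0,0],-0.2],
    [[0,0,0],[0,0,0],0],
    [[0,0,0],[0,0,0],0],
    [[0,0,0],[0,0,0],0],
    [[-0.08,0,0],[0,0,0],0],
    [[-0.12,0,0],[0,0,0],0],
    [[-0.15,0,0],[0,0,0],0],
    [[-0.15,0,0],[0,0,0],0.2],
    [[0,0,0],[0,0,0],0.2],
  ],
)

```text
t: 9.9
tcp_pos: [0.4797, 0.1591, 0.0996]
eef_rot: [[0.127, 0.981, 0.145], [-0.625, 0.193, -0.757], [-0.771, 0.006, 0.637]]
ft_force: [0.5, 0.7, 0.2]
opening: 0.0512
```

```bash
python3 - <<'E'
from h import *
import cv2
R=goalR();s=arm.sense();g=np.array([.6198,-.2216,.023])+.007*mx;pre=g-.11*R[:,0];print(pre)
plan(pre,12,show=1)
a=cams.grab_frame("side")[130:300,170:410,::-1];b=cams.grab_frame("top")[120:290,170:410,::-1]
f=lambda i:cv2.resize(i,None,fx=1.65,fy=1.65,interpolation=cv2.INTER_CUBIC)
cv2.imwrite("pics/rel.png",np.hstack([f(a),f(b)]))
E
```

```text
[ 0.60775957 -0.15904073  0.10726411]
t 9.9 shift [0.0874 0.0271 0.1098] turn [-0.     -0.0004 -0.0004] mm/row 28.587657931850266 deg 0.04689479534243538
[0.49  0.133 0.1  ]
[0.522 0.053 0.102]
[ 0.555 -0.026  0.104]
[ 0.586 -0.106  0.106]
```

View pics/rel.png

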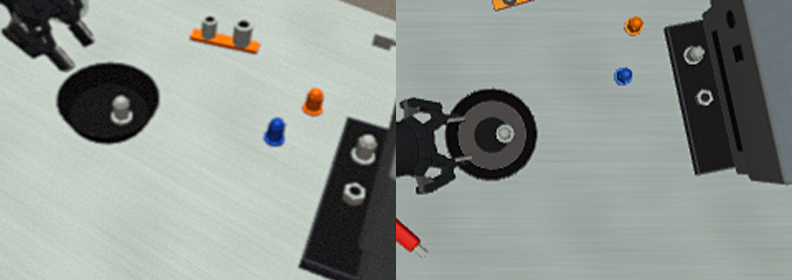

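The first nut stands in the bowl at (504,133), and the plain nut at (705,97) is unmoved. Now the far nut.

apply_moves(
  steps=[
    [[0.0874,0.0271,0.1098],[0,0,0],0.2],
    [[0.0874,0.0271,0.1098],[0,0,0],0.2],
    [[0.0874,0.0271,0.1098],[0,0,0],0.2],
    [[0.0874,0.0271,0.1098],[0,0,0],0.2],
    [[0.0874,0.0271,0.1098],[0,0,0],0.2],
    [[0.0874,0.0271,0.1098],[0,0,0],0.2],
    [[0.0874,0.0271,0.1098],[0,0,0],0.2],
    [[0.0874,0.0271,0.1098],[0,0,0],0.2],
    [[0.0874,0.0271,0.1098],[0,0,0],0.2],
    [[0.0874,0.0271,0.1098],[0,0,0],0.2],
    [[0.0874,0.0271,0.1098],[0,0,0],0.2],
    [[0.0874,0.0271,0.1098],[0,0,0],0.2],
    [[0,0,0],[0,0,0],0.2],
    [[0,0,0],[0,0,0],0.2],
  ],
)

```text
t: 11.75
tcp_pos: [0.6053, -0.1636, 0.1056]
eef_rot: [[0.121, 0.982, 0.144], [-0.629, 0.188, -0.754], [-0.768, 0.001, 0.641]]
ft_force: [0.2, 0.4, 0.9]
opening: 0.0511
```

```bash
python3 - <<'E'
from h import *
g=np.array([.6198,-.2216,.023])+.007*mx;print(g,arm.sense()["tcp_pos"])
plan(g,4)
E
```

```text
[ 0.621123 -0.228474  0.023   ] [ 0.60529582 -0.16362298  0.10563214]
t 11.75 shift [ 0.1327  0.0041 -0.0023] turn [-0.0002 -0.0004 -0.    ] mm/row 26.55681657678215 deg 0.04537125474402658
```

apply_moves(
  steps=[
    [[0.133,0.004,-0.002],[0,0,0],0.2],
    [[0.133,0.004,-0.002],[0,0,0],0.2],
    [[0.133,0.004,-0.002],[0,0,0],0.2],
    [[0.09,0.004,-0.002],[0,0,0],0.2],
    [[0.043,0,0],[0,0,0],0.2],
    [[0,0,0],[0,0,0],0.2],
  ],
)

```text
t: 12.5
tcp_pos: [0.6214, -0.2284, 0.023]
eef_rot: [[0.122, 0.982, 0.144], [-0.629, 0.189, -0.754], [-0.767, 0.001, 0.641]]
ft_force: [0.4, -0.4, 0.0]
opening: 0.0511
```

```bash
python3 - <<'E'
from h import *
import cv2
g=np.array([.6198,-.2216,.023])+.007*mx;plan(g,1)
a=cams.grab_frame("side")[170:310,310:430,::-1];b=cams.grab_frame("top")[110:250,300:420,::-1]
f=lambda i:cv2.resize(i,None,fx=3.3,fy=3.3,interpolation=cv2.INTER_CUBIC)
cv2.imwrite("pics/in2.png",np.hstack([f(a),f(b)]))
E
```

```text
t 12.5 shift [ 0.0002 -0.0016 -0.    ] turn [-0.0006 -0.0014 -0.0003] mm/row 0.32020665333798387 deg 0.140168897373659
```

View pics/in2.png

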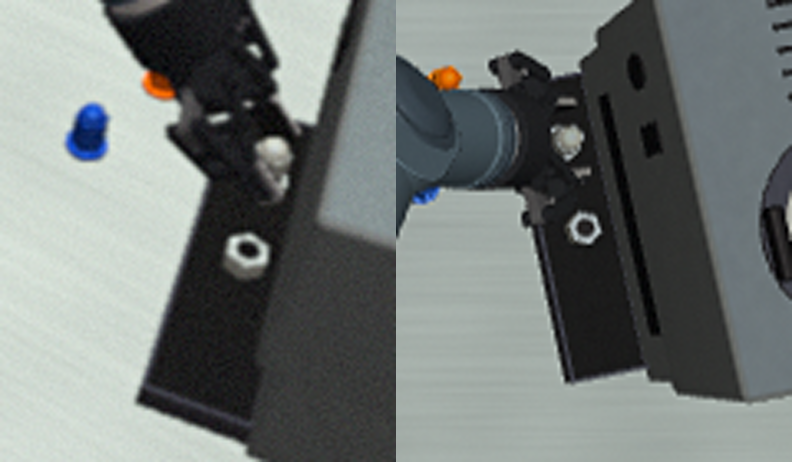

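The far nut (567,140) is centred between the fingertips (566,102) and (582,172), with the plain nut clear. I close, lift and draw back.

apply_moves(
  steps=[
    [[0,0,0],[0,0,0],-0.2],
    [[0,0,0],[0,0,0],-1],
    [[0,0,0],[0,0,0],-1],
    [[0,0,0],[0,0,0],-1],
    [[0,0,0],[0,0,0],-1],
    [[0,0,0],[0,0,0],-1],
    [[0,0,0],[0,0,0],-1],
  ],
)

```text
t: 13.48
tcp_pos: [0.6224, -0.2279, 0.0239]
eef_rot: [[0.123, 0.982, 0.144], [-0.629, 0.189, -0.754], [-0.767, 0.002, 0.641]]
ft_force: [-1.3, 4.1, 6.1]
opening: 0.0198
```

apply_moves(
  steps=[
    [[-0.048,0,0.04],[0,0,0],-1],
    [[-0.048,0,0.04],[0,0,0],-1],
    [[-0.111,0,-0.054],[0,0,0],-1],
    [[-0.111,0,-0.054],[0,0,0],-1],
    [[-0.111,0,-0.054],[0,0,0],-1],
    [[-0.111,0,-0.054],[0,0,0],-1],
    [[0,0,0],[0,0,0],-1],
  ],
)

```text
t: 14.35
tcp_pos: [0.6059, -0.1375, 0.0895]
eef_rot: [[0.126, 0.981, 0.145], [-0.627, 0.192, -0.755], [-0.769, 0.004, 0.639]]
ft_force: [0.7, 0.1, -1.0]
opening: 0.02
```

```bash
python3 - <<'E'
from h import *
import cv2
g=np.array([.485,.1185,.092])+mx*(-.024+.007)
print(g);plan(g,10,show=1)
a=cams.grab_frame("side")[130:270,290:410,::-1];b=cams.grab_frame("top")[110:250,280:400,::-1]
f=lambda i:cv2.resize(i,None,fx=3.3,fy=3.3,interpolation=cv2.INTER_CUBIC)
cv2.imwrite("pics/lift2.png",np.hstack([f(a),f(b)]))
E
```

```text
[0.481787 0.135194 0.092   ]
t 14.35 shift [-0.0944 -0.0349 -0.111 ] turn [-0.     -0.0003 -0.0003] mm/row 29.965503616454203 deg 0.03942845022710494
[ 0.593 -0.11   0.09 ]
[ 0.556 -0.028  0.091]
[0.519 0.053 0.091]
[0.482 0.135 0.092]
```

View pics/lift2.png

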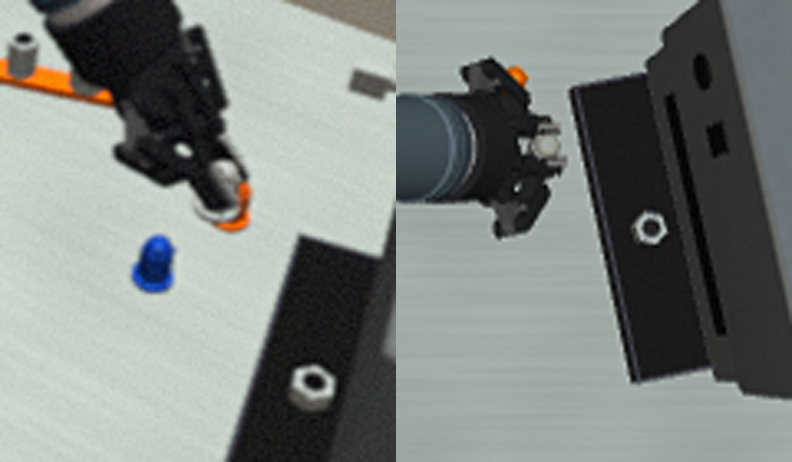

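The second nut is held upright at (545,146), and the plain nut at (650,228) is still in place. I carry it over the bowl's other half.

apply_moves(
  steps=[
    [[-0.0944,-0.0349,-0.111],[0,0,0],-1],
    [[-0.0944,-0.0349,-0.111],[0,0,0],-1],
    [[-0.0944,-0.0349,-0.111],[0,0,0],-1],
    [[-0.0944,-0.0349,-0.111],[0,0,0],-1],
    [[-0.0944,-0.0349,-0.111],[0,0,0],-1],
    [[-0.0944,-0.0349,-0.111],[0,0,0],-1],
    [[-0.0944,-0.0349,-0.111],[0,0,0],-1],
    [[-0.0944,-0.0349,-0.111],[0,0,0],-1],
    [[-0.0944,-0.0349,-0.111],[0,0,0],-1],
    [[-0.0944,-0.0349,-0.111],[0,0,0],-1],
    [[0,0,0],[0,0,0],-1],
    [[0,0,0],[0,0,0],-1],
  ],
)

```text
t: 15.95
tcp_pos: [0.4813, 0.1317, 0.0914]
eef_rot: [[0.121, 0.982, 0.143], [-0.631, 0.187, -0.753], [-0.767, 0.001, 0.642]]
ft_force: [0.9, -0.8, -0.5]
opening: 0.0199
```

```bash
python3 - <<'E'
from h import *
import cv2
g=np.array([.485,.1185,.023])+mx*(-.024+.007)
print(g);plan(g,6)
a=cams.grab_frame("side")[130:250,160:300,::-1];b=cams.grab_frame("top")[140:260,170:310,::-1]
f=lambda i:cv2.resize(i,None,fx=2.8,fy=2.8,interpolation=cv2.INTER_CUBIC)
cv2.imwrite("pics/ab2.png",np.hstack([f(a),f(b)]))
E
```

```text
[0.481787 0.135194 0.023   ]
t 15.95 shift [ 0.0419  0.0009 -0.0387] turn [-0.0003 -0.0001  0.    ] mm/row 11.412610204033696 deg 0.024109631322465516
```

View pics/ab2.png

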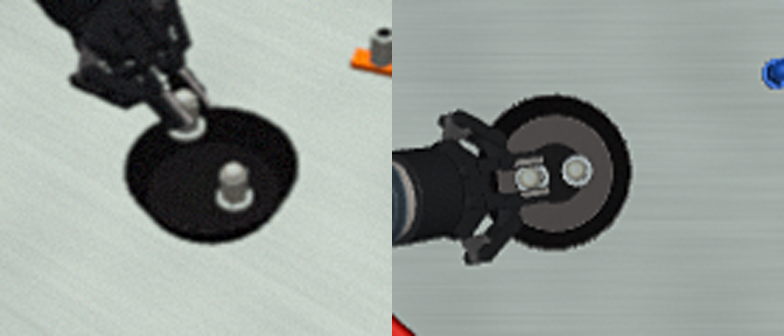

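apply_moves(
  steps=[
    [[0.0419,0.001,-0.0387],[0,0,0],-1],
    [[0.0419,0.001,-0.0387],[0,0,0],-1],
    [[0.0419,0.001,-0.0387],[0,0,0],-1],
    [[0.0419,0.001,-0.0387],[0,0,0],-1],
    [[0.0419,0.001,-0.0387],[0,0,0],-1],
    [[0.0419,0.001,-0.0387],[0,0,0],-1],
    [[0,0,0],[0,0,0],-1],
    [[0,0,0],[0,0,0],-1],
  ],
)

```text
t: 17.05
tcp_pos: [0.4817, 0.1365, 0.0226]
eef_rot: [[0.122, 0.982, 0.144], [-0.629, 0.188, -0.754], [-0.767, 0.002, 0.641]]
ft_force: [0.9, 1.1, 0.3]
opening: 0.02
```

apply_moves(
  steps=[
    [[0.004,0,-0.003],[0,0,0],-1],
    [[0,0,0],[0,0,0],-0.4],
    [[0,0,0],[0,0,0],-0.2],
    [[0,0,0],[0,0,0],0],
    [[0,0,0],[0,0,0],0],
    [[0,0,0],[0,0,0],0],
    [[-0.08,0,0],[0,0,0],0],
    [[-0.12,0,0],[0,0,0],0],
    [[-0.15,0,0],[0,0,0],0],
    [[-0.15,0,0],[0,0,0],0],
    [[-0.15,0,0],[0,0,0],0],
    [[-0.15,0,0],[0,0,0],0],
    [[0,0,0],[0,0,0],0],
    [[0,0,0],[0,0,0],0],
  ],
)

```text
t: 18.8
tcp_pos: [0.4618, 0.2366, 0.1445]
eef_rot: [[0.121, 0.982, 0.144], [-0.63, 0.188, -0.754], [-0.767, 0.001, 0.641]]
ft_force: [0.1, -0.5, 0.2]
opening: 0.0426
```

```bash
python3 - <<'E'
from h import *
import cv2
a=cams.grab_frame("side")[60:310,90:430,::-1];b=cams.grab_frame("top")[60:310,90:430,::-1]
f=lambda i:cv2.resize(i,None,fx=1.17,fy=1.17,interpolation=cv2.INTER_CUBIC)
cv2.imwrite("pics/end.png",np.hstack([f(a),f(b)]))
E
```

```text
(no output)
```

View pics/end.png

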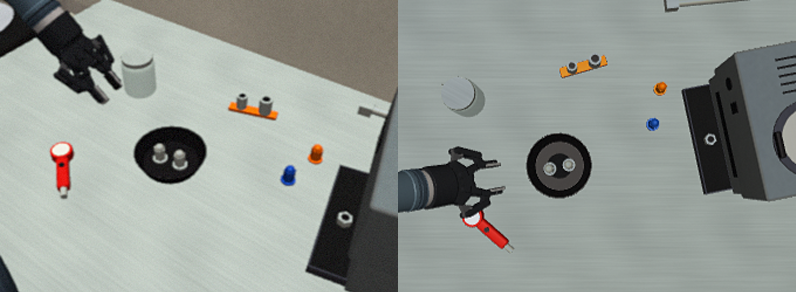

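Both nuts stand in the bowl at (549,169) and (569,165). The gauge dial, clip, jar and plain nut are at their starting pixels, and the gripper is clear, so I hand in.

```bash
python3 -c "
from station import arm
print(arm.finish_job())"
```

```text
the job is handed in; nothing more can be done
None
```

Both flanged lug nuts are in the black bowl, standing upright about 43 mm apart. I gripped each one on its flats with the gripper leaning 40°, lowered it close to the bowl floor, let go, and backed the gripper off. I handed the job in at about 19 s of the 54 s allowed.

- **Other objects:** in the last pictures the plain nut is still in the tray. The gauge, socket clip, jar and the blue and orange look-alikes show no visible movement.
- **Gripper at hand-in:** clear of everything, with about 0.5 N at the wrist, which is sensor noise.
- **What disagreed:** the second grip read 19.8 mm instead of 21.4 mm, but the nut was held upright and placed normally. On the first reach the TCP was about 6 mm off, so I corrected it before closing. I only checked the nuts' stillness and the unmoved objects by eye in the pictures.

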